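# Set a holder of blood slides into the tilted draining rack

### The arm

A 6-joint arm with a two-finger parallel gripper is mounted at the origin on a cart in front of the work surface, level with it; the furniture and walls round the work are solid. World frame = base frame: x ahead of the robot, y to its left, z up, the work surface at z = 0. Lengths are in mm, angles in rad, forces in N, time in s.
With the tool pointing down it reaches from about 250 to 775 mm from the base axis. Payload 4 kg.
Tool frame: the origin (TCP) lies on the mounting face of the last link; the fingertips stand 199 mm ahead of it and the grasp point (between the pads) lies 180 mm ahead of it (ctrl.pinch_z is the z of the grasp point in the tool frame, in mm); z points along the fingers, y is the line along which they close (so a half turn about z gives the same grasp; the last joint's range is limited). The gripper opens to 94 mm and grips with 3 to 60 N. Pads are 16 mm wide; open, the fingers measure 119 mm over their backs; the gripper's body (75 mm by 177 mm) begins 78 mm behind the grasp point.
Start: joints at [-1.285, 0.087, 1.371, -0, 1.684, -0.103], TCP at [208.487, -508.953, 404.706] pointing down, gripper open.
Joint ranges: [-3.1, 3.1], [-0.76, 2.03], [0.27, 2.55], [-1.08, 4.22], [0.17, 2.65], [-2.57, 2.57]. Speed limits (rad/s): [2.79, 2.79, 3.14, 3.14, 3.14, 3.14].

### API

Orientations are given as [roll, pitch, yaw] about the fixed x, y, z axes, in that order (R = Rz(yaw) Ry(pitch) Rx(roll)).
In Python, from cell import status, eyes, ticket, ctrl gives the robot as it stands.
- The arm moves only by the tool carry_out, never from a script. Its argument "deltas" is a list of rows, each a list of 4 numbers: the shift along the world's x, y, z as a fraction of full scale, then the turn about the world's z as a fraction of full scale. A call has 1 to 20 rows; each row shifts and turns the commanded pose from where the row before left it; what a row does not reach is not made up. Full scale, the value 1, is 4 cm for a shift and 6 degrees for a turn. A row lasts 1/10 s, in which the tool goes at most 50 mm and 8.59 degrees, less where a joint would pass 70% of its speed; a pose out of reach is approached as far as the arm can. A call with a number of a shift or a turn outside -1 to 1 is refused whole. A call with a gripper value outside its range is refused whole. "jaw" is the opening, from -1 (shut) to 1 (fully open), set as the call begins (left out, the last holds). The fingers move at their own pace and stop on an object; "newtons" is the grip in N (left out, the last holds). Time passes only in rows, so rows that do not move let the fingers close. It gives the time, the measured TCP pose, the force, the opening and the grip force at its end, in the units of the state.
- status.sense(): the state, without advancing time (a new reading comes with each control period).
- eyes.capture(name): name is "scene" or "top" or "wrist"; returns a dict with "pixels" (480x640x3 uint8, red, green, blue), "fx", "fy", "cx", "cy" (pixels), "R" (3x3) and "t" (3): a world point X has camera coordinates R X + t. Camera axes: x right, y down, z forward; pixel columns grow to the right and rows downward; lengths in mm; the calibration is good to about 2 mm. A picture is of the moment at which its call begins. There is no depth.
- ticket.job_done(): hands the job in; it is judged then, once.
The state is a dict: "time_s": time; "qpos": joint angles; "dq": joint speeds; "tau": joint torques, N m; "ee_pos": TCP position; "ee_rot": TCP orientation; "contact_force": force on the tool from outside, world axes, zero at the start; "wrist_torque": the same for the moment, N m; "opening": opening from 0.0 (shut) to 1.0 (fully open); "gripper_force": force on a finger pad.
Only numpy, scipy, OpenCV 4.12 (cv2) and the standard library are available. Lean on these libraries where they do the work, as an engineer would, in place of code of your own. Each camera call takes 0.05 s, during which the arm holds its last target. There are 200 camera calls.

### The job

The stained blood slides are ready to dry. Lift the blue slide holder with its five hanging glass slides out of the clear dish and lower it gently, at the slant of the white-finned draining rack, so that every slide goes down between two fins (one slide to each of the five slots) and all stand on the rack's floor; let go only when it is fully home. Leave the dish and everything else on the trolley where they stand.

Things in the scene. Friction and masses are not known exactly. Their poses are not given: they have to be found in the camera images.
- holder: Slide holder, loose, about 0.1 kg: five glass slides in a row along y (pitch 13 mm), each 26 mm wide (x) and 1.6 mm thick (y), hang 61 mm below a blue head. Origin: centre of the row at the slides' lower ends, z up to the grip; alike turned half round about z. At the start it hangs upright in the dish by its ears, slide ends 9 mm above the trolley top.
- holder_grip (a point): Centre of the blue grip block on the holder's head, 99 mm above the slides' lower ends, axes as the holder. The block is 18 mm (x) x 30 mm (y) and reaches from 25 mm below this point to 13 mm above. Below it the head is 32 x 64 x 14 mm; its ears, 18 mm wide, reach y = +-48.5 mm.
- dish: Open clear dish, loose, 0.4 kg, 62 x 86 mm and 70 mm high, wall 4 mm. Origin: centre of its underside; y along its 86 mm length. The holder hangs with its ears on the two short rims.
- rack: Draining rack, fixed: grey drip tray 98 x 98 x 9 mm carrying the white comb between two grey wedge cheeks (at y = +-37 to +-41 mm, up to 57 mm high; the fins' tips reach 72 mm above the trolley top). Origin: centre of the tray's underside, z up; the comb's mouth leans to its -x side.
- comb: White tilted comb of the rack. Origin: centre of the floor's upper face (14 mm to +x and 30 mm above the rack's origin). z, the way out, leans 30 degrees from vertical to the rack's -x; y, level, runs across the slots. Six fins 5 mm thick, 38 mm high, tops rounded, at y = +-6.5, +-19.5, +-32.5 mm leave five slots 8 mm wide. A holder that is home has its origin near this origin, z along this z.
- bench_timer: Orange and white round timer, 62 mm wide, 44 mm high, loose; origin under its centre. Leave it alone.
- specimen_cup: Specimen cup with yellow lid, 46 mm wide, 59 mm high, loose; origin under its centre. Leave it alone.
- antiseptic_bottle: Green bottle with white nozzle, 41 x 61 x 99 mm, loose; origin under its centre. Leave it alone.
- comb_mouth (a point): Middle of the comb between the fin tops, 38 mm up the comb's z from its floor; axes as the comb. Along x the slots run from a front wall, face at x = -14.5 mm, 32 mm high, to a back lip, face at x = +15 mm, which above 8 mm flares back to x = +22 mm at 22 mm height. The holder leans on the front wall by its own weight.

How it is judged:
By the outcome, as a careful person would: the job done as asked, in the order asked, and still so for the second after the job is handed in, with the robot touching nothing.
It also fails if it takes over 42 s, if anything falls off the work surface, if the arm or the gripper's body presses on something with over 40 N, if the wrist force passes 120 N, or if a joint passes its speed limit or range.

## Working session

There is one attempt and no reset: what is moved stays moved. The work goes in short steps, Python scripts to look and compute and a tool call to move; the robot and the scene stay as the last step left them, time stands still between calls to the robot, and variables do not carry over. Pictures are saved under pics/ and viewed, at most 10 in all, crops included, and the job is handed in when it is done.

Besides the shell and the picture viewer there is one more tool, called after ">>>" as name(argument=value, ...), one argument or row to a line, values as JSON. carry_out: Moves the arm, as the interface text tells. Its arguments: {"type":"object","properties":{"deltas":{"type":"array","items":{"type":"array","items":{"type":"number"}}},"jaw":{"type":"number"},"newtons":{"type":"number"}},"required":["deltas"]}

```bash
mkdir -p pics
python3 - <<'E'
from cell import status, eyes, ctrl
import cv2
for n in("scene","top"):
    c=eyes.capture(n); cv2.imwrite(f"pics/{n}0.png",c["pixels"][:,:,::-1]); print(n,c["fx"],c["cx"],c["cy"],c["R"],c["t"])
print(status.sense())
E
```

```text
scene 592.9676195112307 315.76304809448646 244.96793692676087 [[-0.76203749 -0.64738959 -0.01362279]
 [-0.44024681  0.53340949 -0.7222583 ]
 [ 0.47484903 -0.54439051 -0.69148924]] [ 396.88993222  266.14322194 1016.11366734]
top 560.1325437579326 319.6073056672998 242.22339560841056 [[-0.02638758 -0.99956615  0.01308475]
 [-0.99804415  0.02560084 -0.05703043]
 [ 0.05667071 -0.01456406 -0.99828669]] [  42.53361753  502.86812958 1047.16828732]
{'time_s': 0.1, 'qpos': array([-1.28511117e+00,  8.78914584e-02,  1.37208389e+00,  2.99989389e-05,
        1.68358987e+00, -1.03104463e-01]), 'dq': array([-0.00070578, -0.00026419, -0.00406669, -0.00163192,  0.00137112,
       -0.00049265]), 'tau': array([ 1.69930405e-03, -3.41250801e+01, -3.03302300e+01,  7.19561731e-02,
        3.04739352e-02, -1.11588042e-04]), 'ee_pos': array([ 208.45868911, -508.86270729,  403.62492148]), 'ee_rot': array([-3.13963364e+00, -2.32675949e-04,  3.88792734e-01]), 'contact_force': array([-0.1236259 , -0.78643449,  0.23796449]), 'wrist_torque': array([-0.04294551,  0.00678976,  0.00198994]), 'gripper_force': 0.0, 'opening': 0.9960535115098978}
```

View pics/top0.png

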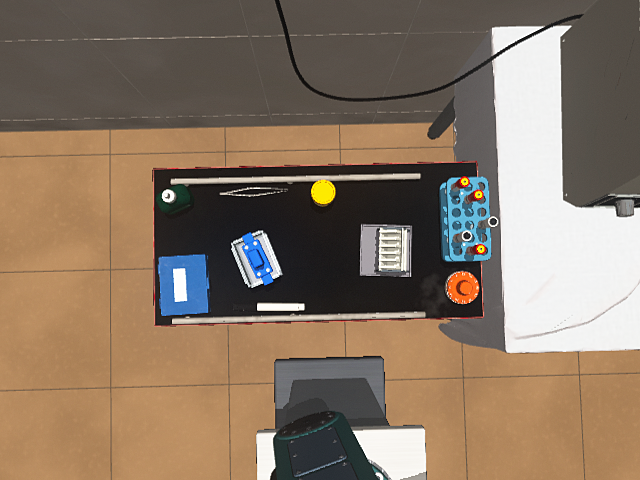

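View pics/scene0.png

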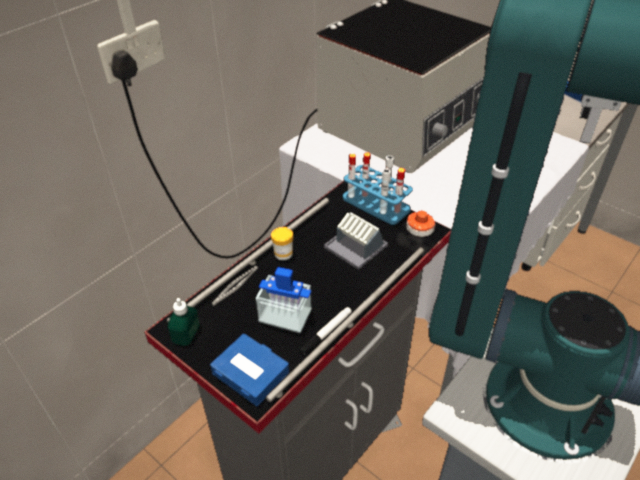

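```bash
cat > h.py <<'E'
import numpy as np, cv2
from cell import status, eyes, ctrl
def ray(c,uv,z):
    R=np.array(c["R"]);t=np.array(c["t"])
    o=-R.T@t; d=R.T@np.array([(uv[0]-c["cx"])/c["fx"],(uv[1]-c["cy"])/c["fy"],1.])
    return (o+d*(z-o[2])/d[2])
def proj(c,X):
    p=np.array(c["R"])@np.array(X,float)+np.array(c["t"]); return np.array([c["fx"]*p[0]/p[2]+c["cx"],c["fy"]*p[1]/p[2]+c["cy"]])
E
python3 - <<'E'
from h import *
c=eyes.capture("top"); im=c["pixels"]
hsv=cv2.cvtColor(im,cv2.COLOR_RGB2HSV)
m=cv2.inRange(hsv,(100,130,90),(125,255,255)); m[:, :225]=0; m[:,300:]=0; m[:220]=0;m[300:]=0
pts=cv2.findNonZero(m); r=cv2.minAreaRect(pts); b=cv2.boxPoints(r)
w=np.array([ray(c,p,83)[:2] for p in b]); print("holder rect",r,w.round(1),w.mean(0),np.linalg.norm(w[0]-w[1]),np.linalg.norm(w[1]-w[2]))
g=cv2.cvtColor(im,cv2.COLOR_RGB2GRAY)
m2=(g>50).astype(np.uint8)*255; m2[:,:340]=0;m2[:,425:]=0;m2[:205]=0;m2[290:]=0
pts=cv2.findNonZero(m2); r=cv2.minAreaRect(pts);b=cv2.boxPoints(r)
w=np.array([ray(c,p,9)[:2] for p in b]); print("tray",r,w.round(1),w.mean(0))
m3=(g>180).astype(np.uint8)*255; m3[m2==0]=0
r=cv2.minAreaRect(cv2.findNonZero(m3)); b=cv2.boxPoints(r);w=np.array([ray(c,p,70)[:2] for p in b]); print("fins",r,w.round(1),w.mean(0))
crop=np.hstack([im[215:305,220:300],im[205:295,345:425]])
cv2.imwrite("pics/crop.png",cv2.resize(crop[:,:,::-1],None,fx=5,fy=5,interpolation=cv2.INTER_CUBIC))
E
```

```text
holder rect ((256.9683532714844, 258.4886779785156), (54.69992446899414, 18.16988754272461), 64.65382385253906) [[511.7 176.2]
 [524.8 147. ]
 [436.3 107.5]
 [423.4 136.6]] [474.07224478 141.82045645] 32.0461668468629 96.84722989258829
tray ((385.5, 250.0), (52.0, 51.0), 90.0) [[ 536.9  -48.7]
 [ 534.5 -146.2]
 [ 435.3 -142.7]
 [ 437.9  -45.6]] [486.16953615 -95.78275659]
fins ((385.51995849609375, 250.00079345703125), (50.99922180175781, 50.00001907348633), 2.2906100749969482) [[ 441.9  -38.8]
 [ 531.6  -45.2]
 [ 525.6 -136.9]
 [ 435.9 -130.1]] [483.72201431 -87.75684635]
```

View pics/crop.png

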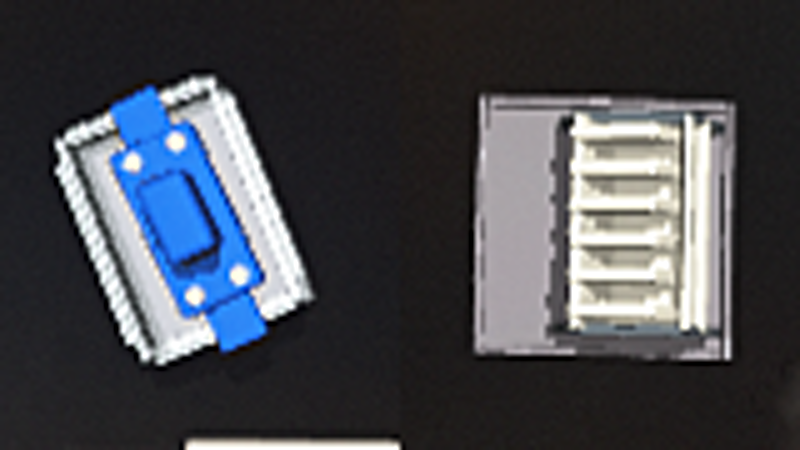

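>>> carry_out(
  deltas=[
    [0.63, 0.94, 0, 0.99],
    [0.63, 0.94, 0, 0.99],
    [0.63, 0.94, 0, 0.99],
    [0.63, 0.94, 0, 0.99],
    [0.63, 0.94, 0, 0.99],
    [0.63, 0.94, 0, 0.99],
    [0.63, 0.94, 0, 0.99],
    [0.63, 0.94, 0, 0.99],
    [0.63, 0.94, 0, 0.99],
    [0.63, 0.94, 0, 0.99],
    [0.63, 0.94, 0, 0.99],
    [0, 0, 0, 0],
    [0, 0, 0, 0],
  ],
  jaw=0.4,
)

```text
time_s: 1.45
ee_pos: [485.9, -94.6, 404.2]
ee_rot: [-3.14, 0.0, 1.531]
contact_force: [-0.8, -0.8, -0.3]
opening: 0.703
gripper_force: 0.0
```

Run:
```python
from h import *
c=eyes.capture("wrist"); cv2.imwrite("pics/w1.png",c["pixels"][:,:,::-1]); np.save("w1.npy",c,allow_pickle=True)
s=status.sense();print(s["time_s"],s["ee_pos"],s["ee_rot"],s["qpos"]); print(c["R"],c["t"],c["fx"])
```

```text
1.5 [485.52710159 -95.49921833 404.29647591] [-3.14051168e+00  4.90164493e-04  1.52889742e+00] [-3.08612830e-01 -3.57943601e-02  1.49729338e+00 -7.62363499e-04
  1.68100717e+00 -2.66797160e-01]
[[ 0.99918743 -0.04024495 -0.00219532]
 [-0.03864803 -0.97214882  0.23115581]
 [-0.01143704 -0.23088314 -0.97291427]] [-487.35555202  -97.89485471  372.02777158] 413.9388552870539
```

View pics/w1.png

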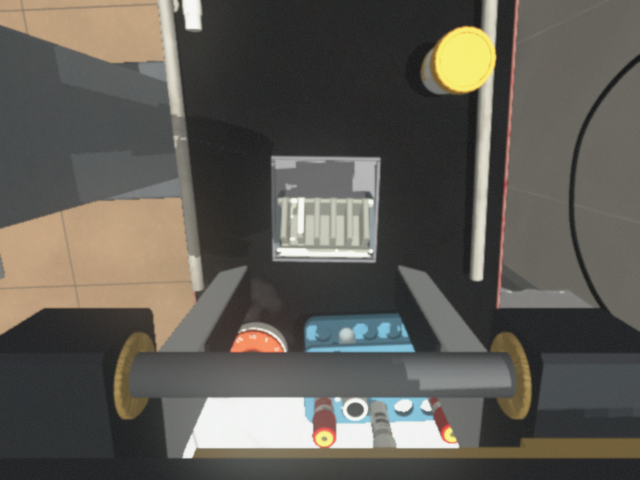

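Run:
```python
from h import *
c=np.load("w1.npy",allow_pickle=True).item(); im=c["pixels"]
g=cv2.cvtColor(im,cv2.COLOR_RGB2GRAY)
m=(g>55).astype(np.uint8)*255; M=np.zeros_like(m); M[140:280,255:395]=m[140:280,255:395]
n,l,st,_=cv2.connectedComponentsWithStats(M); k=1+st[1:,4].argmax()
cn=max(cv2.findContours((l==k).astype(np.uint8),cv2.RETR_EXTERNAL,cv2.CHAIN_APPROX_NONE)[0],key=cv2.contourArea)
wp=np.array([ray(c,p[0],9)[:2] for p in cn],np.float32); r=cv2.minAreaRect(wp); print(st[k],"tray",r)
print([ray(c,p,9)[:2].round(1) for p in((272,157),(380,157),(377,262),(273,262))])
cv2.imwrite("pics/w1c.png",cv2.resize(im[150:270,262:392,::-1],None,fx=5,fy=5,interpolation=cv2.INTER_CUBIC))
```

```text
[  267   154   115   126 12607] tray ((484.2244567871094, -103.45246887207031), (116.96332550048828, 103.66542053222656), 86.91683197021484)
[array([441.2, -45.3]), array([537.3, -49.1]), array([ 533.7, -146.7]), array([ 435.5, -142.8])]
```

View pics/w1c.png

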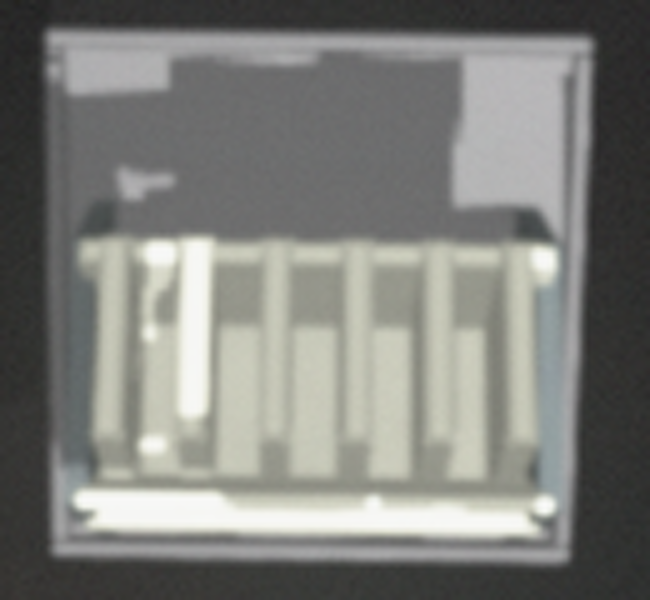

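Run:
```python
from h import *
c=np.load("w1.npy",allow_pickle=True).item()
f=lambda u,v,z:ray(c,(u/5+262-.4,v/5+150-.4),z)[:2]
t=np.array([f(48,32,9),f(592,40,9),f(567,560,9),f(53,552,9)]);print(t.round(1),t.mean(0))
for i in range(4): e=t[(i+1)%4]-t[i]; print(np.linalg.norm(e),np.degrees(np.arctan2(e[1],e[0])))
C=t.mean(0)
for z in(60,70): print(z,f(317,242,z),f(315,440,z),f(115,340,z),f(519,345,z))
# predicted for yaw th=-92.5 (rack x)
for C in (t.mean(0),np.array([486.2,-95.8])):
  a=np.radians(-92.4);X=np.array([np.cos(a),np.sin(a)]);Y=np.array([-X[1],X[0]])
  for x,y,z in((-14.5,0,38),(15,0,38),(-14.5,32.5,38),(-14.5,-32.5,38)):
    w=np.array([*(C+X*(14+x*np.cos(np.pi/6)-z*.5)+Y*y),30+z*.866+x*.5]); print(w.round(1),((proj(c,w)-[261.6,149.6])*5).round())
```

```text
[[ 440.6  -44.4]
 [ 537.3  -49.7]
 [ 531.8 -146.2]
 [ 434.9 -140.8]] [486.14759614 -95.27420101]
96.87775666258376 -3.129520085241258
96.71530054459711 -93.25373845167388
97.08597053188457 176.8013623757041
96.59885931245051 86.62265493466931
60 [487.0356568  -76.41714574] [ 485.47324932 -108.46972114] [454.30266055 -90.82726809] [518.52733024 -94.19747272]
70 [487.04787707 -74.94794572] [ 485.53376506 -106.00974628] [455.3266881  -88.91263782] [517.56611367 -92.1786663 ]
[486.9 -77.7  55.7] [316. 246.]
[ 485.8 -103.3   70.4] [316. 423.]
[519.4 -79.1  55.7] [520. 247.]
[454.4 -76.4  55.7] [113. 246.]
[486.9 -78.3  55.7] [317. 250.]
[ 485.9 -103.8   70.4] [317. 427.]
[519.4 -79.6  55.7] [520. 250.]
[454.5 -76.9  55.7] [113. 249.]
```

>>> carry_out(
  deltas=[
    [-0.05, 0.99, 0, 0.74],
    [-0.05, 0.99, 0, 0.74],
    [-0.05, 0.99, 0, 0.74],
    [-0.05, 0.99, 0, 0.74],
    [-0.05, 0.99, 0, 0.74],
    [-0.05, 0.99, 0, 0.74],
    [0, 0, 0, 0],
    [0, 0, 0, 0],
    [0, 0, 0, 0],
  ],
  jaw=0.4,
)

```text
time_s: 2.4
ee_pos: [473.9, 140.5, 404.7]
ee_rot: [-3.141, 0.001, 1.991]
contact_force: [0.0, -0.3, 0.3]
opening: 0.703
gripper_force: 0.0
```

Run:
```python
from h import *
c=eyes.capture("wrist"); im=c["pixels"]; cv2.imwrite("pics/w2.png",im[:,:,::-1]); np.save("w2.npy",c,allow_pickle=True)
s=status.sense();print(s["time_s"],s["ee_pos"],s["ee_rot"])
hsv=cv2.cvtColor(im,cv2.COLOR_RGB2HSV)
m=cv2.inRange(hsv,(100,130,60),(125,255,255)); 
n,l,st,ce=cv2.connectedComponentsWithStats(m)
for k in range(1,n):
    if st[k,4]>400:
        r=cv2.minAreaRect(cv2.findNonZero((l==k).astype(np.uint8))); print(st[k],r,ray(c,r[0],83)[:2], proj(c,(474,142,83)))
```

```text
2.45 [473.9216332  140.41960251 404.72036551] [-3.14149427e+00  6.35720137e-04  1.99053306e+00]
[ 341   16   79   91 2272] ((377.305908203125, 55.023529052734375), (63.83537673950195, 88.76803588867188), 22.833654403686523) [457.79464752 264.23289365] [325.35449866 225.60915757]
[ 263  204  127   45 3586] ((326.0, 226.0), (44.0, 126.0), 90.0) [474.5601508  141.92430532] [325.35449866 225.60915757]
```

View pics/w2.png

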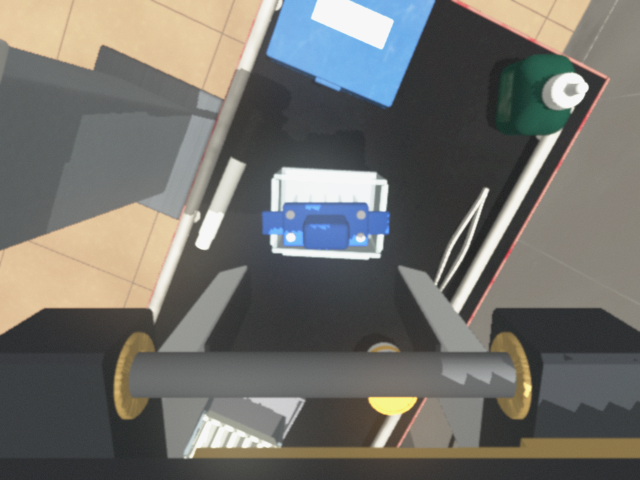

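>>> carry_out(
  deltas=[
    [0.02, 0.04, -0.9, 0],
    [0, 0, -0.9, 0],
    [0, 0, -0.7, 0],
    [0, 0, -0.34, 0],
    [0, 0, 0, 0],
    [0, 0, 0, 0],
  ],
)

```text
time_s: 3.05
ee_pos: [475.1, 143.3, 292.3]
ee_rot: [3.14, 0.001, 1.993]
contact_force: [0.3, 0.2, 0.4]
opening: 0.696
gripper_force: 0.0
```

>>> carry_out(
  deltas=[
    [0, 0, 0, 0],
    [0, 0, 0, 0],
    [0, 0, 0, 0],
    [0, 0, 0, 0],
    [0, 0, 0, 0],
    [0, 0, 0, 0],
    [0, 0, 0, 0],
    [0, 0, 0, 0],
  ],
  jaw=-1,
  newtons=8,
)

```text
time_s: 3.85
ee_pos: [474.5, 143.9, 291.4]
ee_rot: [3.141, 0.0, 1.994]
contact_force: [0.1, 1.0, 1.4]
opening: 0.321
gripper_force: 8.0
```

>>> carry_out(
  deltas=[
    [0, 0, 0.1, 0],
    [0, 0, 0.2, 0],
    [0, 0, 0.3, 0],
    [0, 0, 0.3, 0],
    [0, 0, 0.3, 0],
    [0, 0, 0.3, 0],
    [0, 0, 0.3, 0],
    [0, 0, 0.3, 0],
    [0, 0, 0.2, 0],
    [0, 0, 0.1, 0],
    [0, 0, 0, 0],
    [0, 0, 0, 0],
  ],
)

```text
time_s: 5.05
ee_pos: [474.4, 143.8, 386.6]
ee_rot: [-3.141, -0.0, 1.994]
contact_force: [-0.4, 0.1, -0.8]
opening: 0.322
gripper_force: 8.0
```

Run:
```python
from h import *
s=status.sense();print(s["time_s"],s["ee_pos"],s["ee_rot"])
for n in("wrist","scene"):
    c=eyes.capture(n);np.save(n+"3.npy",c,allow_pickle=True)
    if n=="wrist": w=c["pixels"]
    else: v=c["pixels"]
cv2.imwrite("pics/p3.png",np.hstack([cv2.resize(w[100:400,150:490],(400,353)),cv2.resize(v[180:345,230:420],(400,353))])[:,:,::-1])
```

```text
5.05 [474.4166348  143.83680016 386.55715643] [-3.14065481e+00 -2.12956249e-04  1.99414304e+00]
```

View pics/p3.png

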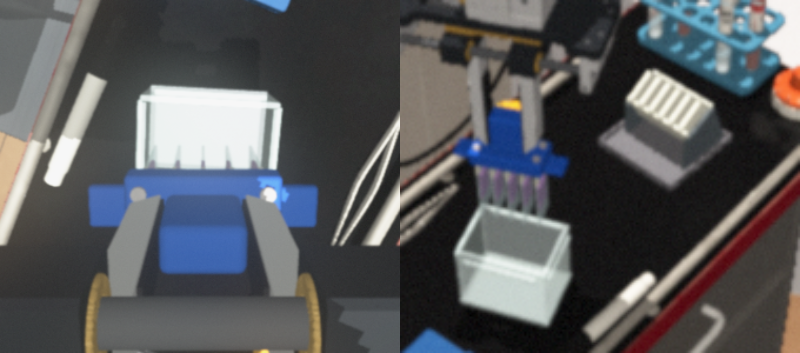

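>>> carry_out(
  deltas=[
    [0.02, -0.2, 0, -0.2],
    [0.02, -0.4, 0, -0.3],
    [0.02, -0.6, 0, -0.4],
    [0.02, -0.6, 0, -0.4],
    [0.02, -0.6, 0, -0.4],
    [0.02, -0.6, 0, -0.4],
    [0.02, -0.6, 0, -0.4],
    [0.02, -0.6, 0, -0.4],
    [0.02, -0.6, 0, -0.4],
    [0.03, -0.5, 0, -0.4],
    [0.03, -0.4, 0, -0.4],
    [0.03, -0.3, 0, -0.3],
    [0.01, -0.1, 0, -0.13],
    [0, 0, 0, 0],
    [0, 0, 0, 0],
    [0, 0, 0, 0],
  ],
)

```text
time_s: 6.75
ee_pos: [485.7, -99.5, 387.1]
ee_rot: [3.142, -0.0, 1.521]
contact_force: [-1.1, -0.6, -0.9]
opening: 0.318
gripper_force: 8.0
```

Run:
```python
from h import *
s=status.sense();print(s["time_s"],s["ee_pos"],s["ee_rot"])
c=eyes.capture("wrist");w=c["pixels"];np.save("w4.npy",c,allow_pickle=True)
v=eyes.capture("scene")["pixels"]
cv2.imwrite("pics/p4.png",np.hstack([cv2.resize(w[120:320,210:430],(440,400)),cv2.resize(v[170:280,300:410],(360,400))])[:,:,::-1])
```

```text
6.75 [485.66693457 -99.53729947 387.12052378] [ 3.14153443e+00 -2.34148630e-04  1.52097187e+00]
```

View pics/p4.png

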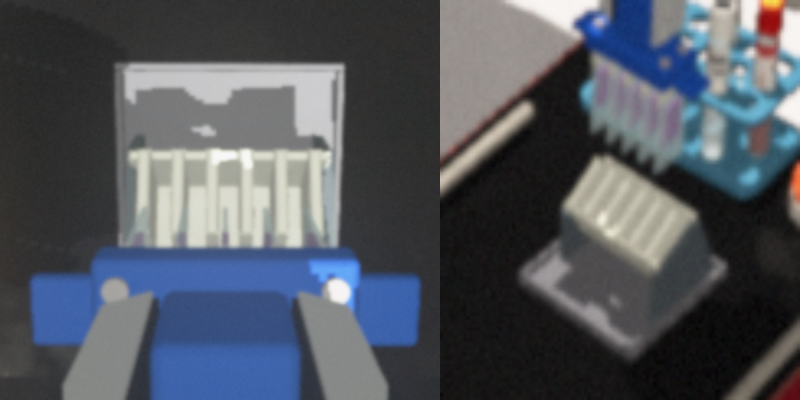

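Run:
```python
from h import *
c=np.load("w4.npy",allow_pickle=True).item()
f=lambda u,v,z:ray(c,(u/2+210-.25,v/2+120-.25),z).round(1)
print("ears",f(32,310,172),f(418,310,172),"head front top",f(93,255,179),f(358,250,179))
print("tray top",f(115,65,9),f(345,65,9)); print("fins",[f(u,155,56)[0] for u in(143,178,213,247,282,317)])
```

```text
ears [436.8 -98.  172. ] [ 532.1 -102.8  172. ] head front top [454.3 -82.9 179. ] [516.4 -84.8 179. ]
tray top [440.5 -44.7   9. ] [537.8 -49.6   9. ]
fins [np.float64(454.6), np.float64(467.8), np.float64(480.9), np.float64(493.8), np.float64(507.0), np.float64(520.2)]
```

>>> carry_out(
  deltas=[
    [0.03, 0, -0.1, 0],
    [0, 0, -0.15, 0],
    [0, 0, -0.15, 0],
    [0, 0, -0.15, 0],
    [0, 0, -0.15, 0],
    [0, 0, -0.15, 0],
    [0, 0, -0.15, 0],
    [0, 0, -0.1, 0],
    [0, 0, -0.1, 0],
    [0, 0, -0.1, 0],
    [0, 0, -0.1, 0],
    [0, 0, -0.1, 0],
    [0, 0, 0, 0],
    [0, 0, 0, 0],
  ],
)

```text
time_s: 8.25
ee_pos: [486.9, -100.2, 327.1]
ee_rot: [3.142, -0.0, 1.52]
contact_force: [0.6, -0.2, -0.3]
opening: 0.319
gripper_force: 8.0
```

Run:
```python
from h import *
s=status.sense();print(s["time_s"],s["ee_pos"],s["contact_force"],s["wrist_torque"])
w=eyes.capture("wrist")["pixels"];v=eyes.capture("scene")["pixels"]
cv2.imwrite("pics/p5.png",np.hstack([cv2.resize(w[120:320,210:430],(440,400)),cv2.resize(v[170:280,300:410],(360,400))])[:,:,::-1])
```

```text
8.25 [ 486.88525412 -100.16045785  327.09278266] [ 0.60779071 -0.15694839 -0.30599188] [-0.05765701 -0.11019919  0.00524543]
```

View pics/p5.png

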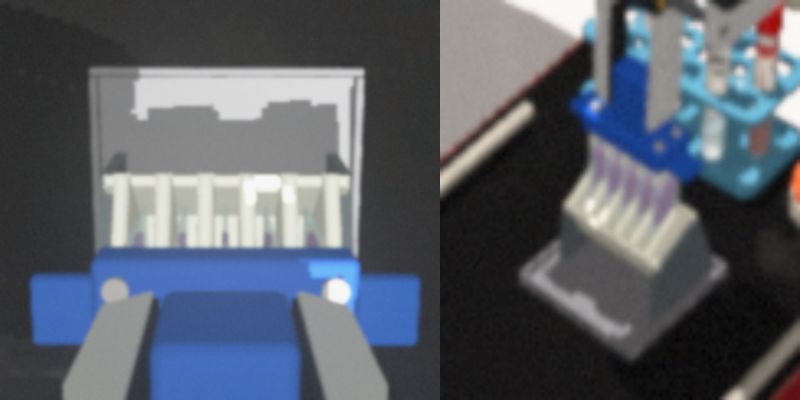

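>>> carry_out(
  deltas=[
    [0.005, 0.09, -0.03, 0],
    [0.005, 0.09, -0.03, 0],
    [0.005, 0.1, 0, 0],
    [0.005, 0.1, 0, 0],
    [0.005, 0.1, 0, 0],
    [0.005, 0.1, 0, 0],
    [0.005, 0.1, -0.01, 0],
    [0.005, 0.1, -0.01, 0],
    [0.005, 0.1, -0.02, 0],
    [0.005, 0.1, -0.02, 0],
    [0, 0, 0, 0],
  ],
)

```text
time_s: 9.45
ee_pos: [488.8, -60.4, 321.8]
ee_rot: [-3.141, -0.001, 1.52]
contact_force: [0.4, -1.1, -0.1]
opening: 0.316
gripper_force: 8.0
```

Run:
```python
from h import *
s=status.sense();print(s["time_s"],s["ee_pos"],s["contact_force"],s["wrist_torque"])
w=eyes.capture("wrist")["pixels"];v=eyes.capture("scene")["pixels"]
cv2.imwrite("pics/p6.png",np.hstack([cv2.resize(w[120:320,210:430],(440,400)),cv2.resize(v[170:280,300:410],(360,400))])[:,:,::-1])
```

```text
9.45 [488.7605831  -60.36393323 321.80606844] [ 0.42420884 -1.10359725 -0.10727267] [-0.09414489 -0.11263056 -0.0403176 ]
```

View pics/p6.png

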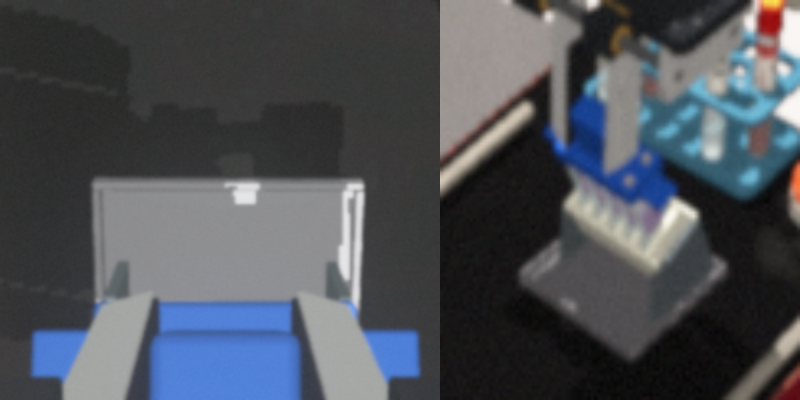

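>>> carry_out(
  deltas=[
    [0.005, 0.1, -0.02, 0],
    [0.005, 0.1, -0.02, 0],
    [0.005, 0.1, -0.02, 0],
    [0.005, 0.1, -0.03, 0],
    [0, 0.01, 0, 0],
    [0, 0, 0, 0],
    [0, 0, 0, 0],
  ],
)

```text
time_s: 10.25
ee_pos: [489.7, -44.3, 318.8]
ee_rot: [3.141, -0.001, 1.52]
contact_force: [-0.6, 0.5, -0.7]
opening: 0.316
gripper_force: 8.0
```

>>> carry_out(
  deltas=[
    [-0.001, -0.025, -0.043, 0],
    [-0.001, -0.025, -0.043, 0],
    [-0.001, -0.025, -0.043, 0],
    [-0.001, -0.025, -0.043, 0],
    [-0.001, -0.025, -0.043, 0],
    [-0.001, -0.025, -0.043, 0],
    [0, 0, 0, 0],
    [0, 0, 0, 0],
  ],
)

```text
time_s: 11.05
ee_pos: [489.4, -50.6, 308.4]
ee_rot: [3.142, -0.0, 1.52]
contact_force: [0.9, -0.4, -0.7]
opening: 0.32
gripper_force: 8.0
```

>>> carry_out(
  deltas=[
    [-0.001, -0.025, -0.043, 0],
    [-0.001, -0.025, -0.043, 0],
    [-0.001, -0.025, -0.043, 0],
    [-0.001, -0.025, -0.043, 0],
    [-0.001, -0.025, -0.043, 0],
    [0, 0, 0, 0],
    [0, 0, 0, 0],
  ],
)

```text
time_s: 11.75
ee_pos: [489.2, -55.6, 299.7]
ee_rot: [-3.142, -0.0, 1.52]
contact_force: [0.0, 0.1, -0.7]
opening: 0.321
gripper_force: 8.0
```

>>> carry_out(
  deltas=[
    [0, -0.013, -0.022, 0],
    [0, -0.013, -0.022, 0],
    [0, 0, 0, 0],
    [0, 0, 0, 0],
  ],
)

```text
time_s: 12.15
ee_pos: [489.3, -56.3, 298.6]
ee_rot: [3.141, -0.001, 1.52]
contact_force: [-1.4, 1.5, 3.6]
opening: 0.322
gripper_force: 8.0
```

>>> carry_out(
  deltas=[
    [0, -0.013, -0.022, 0],
    [0, -0.013, -0.022, 0],
    [0, 0, 0, 0],
    [0, 0, 0, 0],
    [0, 0, 0, 0],
  ],
)

```text
time_s: 12.65
ee_pos: [489.4, -56.6, 297.8]
ee_rot: [3.14, -0.003, 1.521]
contact_force: [-1.7, 5.9, 7.7]
opening: 0.322
gripper_force: 8.0
```

Run:
```python
from h import *
s=status.sense();print(s["time_s"],s["ee_pos"],s["contact_force"])
c=eyes.capture("scene");im=c["pixels"];cv2.imwrite("pics/s7.png",im[:,:,::-1])
hsv=cv2.cvtColor(im,cv2.COLOR_RGB2HSV)
m=cv2.inRange(hsv,(105,150,60),(125,255,255));
# predicted home positions of ear-end points and block top corners
C=np.array([486.1,-95.4]);a=np.radians(-92.9);X=np.array([np.cos(a),np.sin(a)]);Y=np.array([-X[1],X[0]])
def H(x,y,z,th=np.pi/6):
    x=x-1.5; return [*(C+X*(14+x*np.cos(th)-z*np.sin(th))+Y*y),30+z*np.cos(th)+x*np.sin(th)]
for dz in(0,4,8):
    print(dz,[proj(c,H(*p[:2],p[2]+dz)).round(1) for p in((-16,-32,61),(-16,32,61),(9,-48.5,70),(9,48.5,70),(-9,48.5,65),(-9,-48.5,65))])
n,l,st,_=cv2.connectedComponentsWithStats(m)
for k in range(1,n):
    x,y,w,h,A=st[k]
    if A>60 and 300<x<420 and 150<y<280:
        cn=max(cv2.findContours((l==k).astype(np.uint8),cv2.RETR_EXTERNAL,cv2.CHAIN_APPROX_NONE)[0],key=cv2.contourArea); print(st[k],cv2.approxPolyDP(cn,2,True)[:,0].tolist())
```

```text
12.65 [489.42024022 -56.58696262 297.84100631] [-1.74910692  5.8860114   7.70443469]
0 [array([359.1, 234.6]), array([335.8, 220.7]), array([371.2, 226.8]), array([335.5, 206. ]), array([331.3, 213.8]), array([366.7, 234.8])]
4 [array([358.5, 233.9]), array([335.2, 219.9]), array([370.6, 226. ]), array([334.9, 205.2]), array([330.7, 213. ]), array([366.2, 234.1])]
8 [array([358. , 233.1]), array([334.6, 219.2]), array([370.1, 225.2]), array([334.3, 204.4]), array([330.1, 212.2]), array([365.6, 233.3])]
[336 206  12  20 166] [[340, 206], [340, 216], [336, 221], [346, 225], [347, 209]]
[351 216  19  18 155] [[359, 216], [359, 221], [351, 228], [357, 232], [367, 233], [369, 228], [364, 225], [366, 220]]
```

>>> carry_out(
  deltas=[
    [0, 0.008, 0.012, 0],
    [0, 0.008, 0.012, 0],
    [0, 0, 0, 0],
    [0, 0, 0, 0],
  ],
)

```text
time_s: 13.1
ee_pos: [489.4, -56.5, 297.9]
ee_rot: [3.14, -0.002, 1.52]
contact_force: [-0.4, 4.7, 5.5]
opening: 0.32
gripper_force: 8.0
```

>>> carry_out(
  deltas=[
    [0, 0, 0, 0],
    [0, 0, 0, 0],
    [0, 0, 0, 0],
    [0, 0, 0, 0],
    [0, 0, 0, 0],
    [0, 0, 0, 0],
  ],
  jaw=0.3,
)

```text
time_s: 13.7
ee_pos: [489.2, -57.1, 297.1]
ee_rot: [-3.142, 0.0, 1.52]
contact_force: [-0.5, 0.8, -0.2]
opening: 0.654
gripper_force: 0.0
```

>>> carry_out(
  deltas=[
    [0, 0, 0.2, 0],
    [0, 0, 0.3, 0],
    [0, 0, 0.5, 0],
    [0, 0, 0.8, 0],
    [0, 0, 0.9, 0],
    [0, 0, 0.3, 0],
    [0, 0.5, 0, 0],
    [0, 0.9, 0, 0],
    [0, 0.9, 0, 0],
    [0, 0.9, 0, 0],
    [0, 0.5, 0, 0],
    [0, 0, 0, 0],
    [0, 0, 0, 0],
  ],
)

```text
time_s: 15.0
ee_pos: [489.2, 91.1, 416.9]
ee_rot: [-3.141, 0.001, 1.521]
contact_force: [0.4, -0.8, -0.2]
opening: 0.652
gripper_force: 0.0
```

Run:
```python
from h import *
s=status.sense();print(s["time_s"],s["ee_pos"],s["contact_force"])
C=np.array([486.1,-95.4]);a=np.radians(-92.9);X=np.array([np.cos(a),np.sin(a)]);Y=np.array([-X[1],X[0]])
def H(x,y,z,th=np.pi/6):
    x=x-1.5; return [*(C+X*(14+x*np.cos(th)-z*np.sin(th))+Y*y),30+z*np.cos(th)+x*np.sin(th)]
for n in("scene","top"):
    c=eyes.capture(n);im=c["pixels"];hsv=cv2.cvtColor(im,cv2.COLOR_RGB2HSV)
    m=cv2.inRange(hsv,(105,150,60),(125,255,255))
    # predicted silhouette bounding box of blue head if home / 6 mm proud
    for dz in(0,6):
        P=np.array([proj(c,H(x,y,z+dz)) for x,y,z in [(sx*16,sy*32,z) for sx in(-1,1) for sy in(-1,1) for z in(61,75)]+[(sx*9,sy*48.5,z) for sx in(-1,1) for sy in(-1,1) for z in(64,72)]+[(sx*9,sy*15,112) for sx in(-1,1) for sy in(-1,1)]])
        print(n,dz,P.min(0).round(1),P.max(0).round(1))
    p=proj(c,H(0,0,80)).astype(int); k=np.zeros_like(m); k[p[1]-45:p[1]+45,p[0]-45:p[0]+45]=m[p[1]-45:p[1]+45,p[0]-45:p[0]+45]
    nn,l,st,ce=cv2.connectedComponentsWithStats(k)
    for q in st[1:]:
        if q[4]>50: print("  blue",q[:2],q[:2]+q[2:4]-1,q[4])
```

```text
15.0 [489.16813263  91.05465172 416.92124953] [ 0.39170258 -0.83680961 -0.1616875 ]
scene 0 [330.2 204.3] [372. 235.]
scene 6 [329.3 203.1] [371.2 233.9]
  blue [329 208] [368 236] 516
top 0 [363.8 220. ] [389.4 275.4]
top 6 [362.3 219.7] [388.1 275.4]
  blue [360 220] [385 275] 925
```

Run:
```python
from h import *
C=np.array([486.1,-95.4]);a=np.radians(-92.9);X=np.array([np.cos(a),np.sin(a)]);Y=np.array([-X[1],X[0]])
def H(x,y,z,th=30,o=0):
    th=np.radians(th);x=x-1.5+o; return [*(C+X*(14+x*np.cos(th)-z*np.sin(th))+Y*y),30+z*np.cos(th)+x*np.sin(th)]
for n in("scene","top"):
    c=eyes.capture(n);im=c["pixels"];hsv=cv2.cvtColor(im,cv2.COLOR_RGB2HSV)
    p=proj(c,H(0,0,80)).astype(int); x0,y0=p-32
    big=cv2.resize(im[y0:y0+64,x0:x0+64],None,fx=4,fy=4,interpolation=cv2.INTER_CUBIC)
    m=cv2.inRange(cv2.cvtColor(big,cv2.COLOR_RGB2HSV),(100,120,40),(128,255,255))
    cn=max(cv2.findContours(m,cv2.RETR_EXTERNAL,cv2.CHAIN_APPROX_NONE)[0],key=cv2.contourArea)
    print(n,cv2.contourArea(cn)/16,(cv2.approxPolyDP(cn,4,True)[:,0]/4+[x0,y0]).round(1).tolist())
    for th in(30,34):
        for nm,pts in dict(block_top=[(-9,-15,112),(9,-15,112),(9,15,112),(-9,15,112)],earA=[(-9,-48.5,75),(9,-48.5,75),(9,-48.5,68),(-9,-48.5,68)],earB=[(-9,48.5,75),(9,48.5,75),(9,48.5,68),(-9,48.5,68)],head=[(-16,-32,61),(-16,32,61),(16,32,75),(16,-32,75)]).items(): print("  ",th,nm,[proj(c,H(*q,th)).round(1).tolist() for q in pts])
```

```text
scene 580.40625 [[328.8, 215.8], [331.8, 219.5], [332.5, 223.2], [336.0, 225.5], [339.8, 225.5], [354.5, 235.0], [359.8, 234.5], [364.8, 237.0], [368.8, 231.0], [364.0, 226.8], [362.8, 222.5], [350.8, 215.5], [348.2, 211.8], [342.0, 208.2], [334.5, 208.2]]
   30 block_top [[347.1, 218.0], [352.4, 210.8], [341.1, 204.3], [335.9, 211.4]]
   30 earA [[365.4, 232.9], [370.5, 225.8], [371.5, 227.2], [366.3, 234.3]]
   30 earB [[329.8, 211.8], [334.8, 205.0], [335.8, 206.4], [330.9, 213.2]]
   30 head [[359.1, 234.6], [335.8, 220.7], [342.6, 205.8], [366.2, 219.4]]
   34 block_top [[345.0, 221.4], [350.1, 213.9], [338.8, 207.4], [333.8, 214.7]]
   34 earA [[364.0, 235.2], [369.0, 227.8], [370.1, 229.0], [365.1, 236.3]]
   34 earB [[328.4, 214.0], [333.2, 206.9], [334.5, 208.1], [329.7, 215.2]]
   34 head [[358.1, 236.5], [334.9, 222.6], [341.0, 207.6], [364.6, 221.3]]
top 989.125 [[381.5, 219.8], [373.8, 221.0], [373.2, 229.5], [368.2, 230.2], [367.0, 238.0], [359.8, 238.5], [359.5, 254.5], [367.5, 255.8], [366.8, 265.0], [372.8, 266.5], [372.2, 274.8], [373.5, 276.0], [381.5, 276.0], [382.0, 267.0], [385.8, 264.8], [386.2, 232.5], [385.5, 229.8], [383.0, 229.2], [383.5, 222.2]]
   30 block_top [[363.8, 255.2], [373.5, 255.2], [373.9, 237.5], [364.2, 237.6]]
   30 earA [[372.3, 275.1], [381.8, 275.3], [383.4, 275.4], [373.9, 275.2]]
   30 earB [[373.3, 220.1], [382.8, 219.8], [384.3, 220.2], [374.9, 220.5]]
   30 head [[372.0, 265.9], [372.7, 230.1], [386.3, 229.2], [385.7, 265.9]]
   34 block_top [[359.9, 255.2], [369.2, 255.2], [369.6, 237.5], [360.3, 237.7]]
   34 earA [[369.8, 275.1], [378.9, 275.3], [380.8, 275.3], [371.7, 275.1]]
   34 earB [[370.8, 220.2], [379.9, 219.9], [381.7, 220.3], [372.7, 220.6]]
   34 head [[370.2, 265.8], [370.9, 230.2], [383.3, 229.2], [382.7, 265.9]]
```

```bash
python3 -c "
from cell import ticket; print(ticket.job_done())"
```

```text
the job is handed in; nothing more can be done
None
```

The holder is out of the dish and standing in the rack, with one slide in each of the five slots and down on the floor. I released it only after the floor contact showed in the force reading. Once released it tipped about 4° past the rack's 30° slant, which I judged to be its natural rest against the front wall, and I handed it in that way at about 15 s of the 42 s.

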